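Wind down the hanging leg of the tea-roasting stand

ROBOT

A 6-joint arm with a two-finger parallel gripper is mounted at the origin on the work surface. World frame = base frame: x ahead of the robot, y to its left, z up, the work surface at z = 0. Lengths are in m, angles in rad, forces in N, time in s.
With the tool pointing down it reaches from about 0.275 to 0.85 m from the base axis. Payload 19 kg.
Tool frame: the origin (TCP) lies on the centre line of the jaws, within the pads' length; the fingertips stand 19 mm ahead of it and the grasp point (between the pads) is the TCP (manip.tips_ahead is the distance from the TCP to the fingertips, in m); z points along the fingers, y is the line along which they close (so a half turn about z gives the same grasp; the last joint's range is limited). The gripper opens to 85 mm and grips with 20 to 120 N. Pads are 22 mm wide; open, the fingers measure 114 mm over their backs; the gripper's body (76 mm by 85 mm) begins 54 mm behind the grasp point. The pads swing forward as they close: fully open they stand 13 mm farther back than shut.
Start: joints at [1.147, 0.15, 1.437, -0, 1.554, -0.134], TCP at [0.164, 0.551, 0.25] pointing down, gripper open.
Joint ranges: [-2.8, 2.8], [-0.68, 2.1], [0.12, 2.68], [-1.39, 4.53], [0.16, 2.79], [-2.81, 2.81]. Speed limits (rad/s): [1.89, 1.89, 2.22, 3.01, 3.01, 3.01].

INTERFACE

Orientations are given as a unit quaternion [w, x, y, z].
In Python, from cell import manip gives the robot as it stands.
- The arm moves only by the tool servo_tool, never from a script. Its argument "moves" is text: rows parted by semicolons, each of 7 numbers parted by spaces: the shift along the tool's x, y, z in mm, then the turn, a rotation vector about the tool's x, y, z in rad, then the closure, from 0 (fully open) to 1 (shut). A call has 1 to 5 rows; each row shifts and turns the commanded pose from where the row before left it, along the tool's axes as they then stand; what a row does not reach is not made up. A row lasts 1/10 s, in which the tool goes at most 50 mm and 8.59 degrees, less where a joint would pass 70% of its speed; a pose out of reach is approached as far as the arm can. A call with a gripper value outside its range is refused whole. The fingers move at their own pace and stop on an object; "grip_force" is the grip in N (left out, the last holds). Time passes only in rows, so rows that do not move let the fingers close. It gives the time, the measured TCP pose, the force, the opening and the grip force at its end, in the units of the state.
- manip.state(): the state, without advancing time (a new reading comes with each control period).
- manip.snapshot(name): name is "side" or "top" or "wrist"; returns a dict with "image" (400x640x3 uint8, red, green, blue), "range_z" (400x640 float32, m along the optical axis (not along the pixel's ray), 0 where there is no reading), "K" (3x3 intrinsics, pixels), "extrinsics" (4x4, takes a point from world to camera coordinates). Camera axes: x right, y down, z forward; pixel columns grow to the right and rows downward; lengths in m; the calibration is good to about 2 mm. The wrist camera is an equidistant fisheye: a pixel r from the principal point sees the ray r / f radians off the axis. A picture is of the moment at which its call begins.
- manip.job_done(): hands the job in; it is judged then, once.
The state is a dict: "t": time; "joints": joint angles; "qvel": joint speeds; "joint_efforts": joint torques, N m; "tool_pos": TCP position; "eef_rot": TCP orientation; "ft_force": force on the tool from outside, world axes, zero at the start; "wrist_torque": the same for the moment, N m; "grip_width": opening from 0.0 (shut) to 1.0 (fully open); "finger_force": force on a finger pad.
Only numpy, scipy, OpenCV 4.12 (cv2) and the standard library are available. Lean on these libraries where they do the work, as an engineer would, in place of code of your own. Each camera call takes 0.05 s, during which the arm holds its last target. There are 200 camera calls.

TASK

The steel roasting stand has two crank legs, and one of them still hangs with its rubber foot clear of the table. Wind that leg down by its crank, clockwise seen from above, until its foot stands firmly on the table and the crank clearly grows heavier, then stop without forcing it any further and let go. Leave the crank of the leg that already stands as it is.

Things in the scene. Friction and masses are not known exactly. Their poses are not given: they have to be found in the camera images.
- pad_a: Round black rubber foot, 56 mm wide, 18 mm thick, of the hanging leg: underside 14-22 mm above the table (z=0) at the start. Origin: centre of the underside, on the leg's upright axis, about which the crank turns; z up. The leg is a steel tube at one side of the stand (which varies). The foot is sprung: on the table it stays at z=0, giving 20 N per mm; under 12 N is not firm, over 140 N is forced.
- crank_a (a joint): Angle (rad) of the hanging leg's crank, growing clockwise from above; a turn lowers the foot 30 mm. It meets the table at 6.28 (starts 1.7-3.4). At the knob, paused: no load before touchdown, then 1 N more per 7 degrees; while moving, 4 N of drag besides. Good stop: 15-60 degrees past touchdown; 84 is forced. Let go, it stays, or springs back to about 25 past, harmless.
- knob_a (a point): Middle of the upright wooden knob on that crank: 24 mm across, 50 mm tall (25 mm either way), 192 mm above the table, 55 mm from the leg's axis. The knob spins freely on its pin, so a hand holding it can keep its heading round the circle. The steel crank arm passes below, its top 32 mm under this point. On the stand beside the legs are a burner and bowl, up to 166 mm above the table.
- pad_b: The same rubber foot of the other leg, which already stands on the table at the other side of the stand, 0.4 m from the first. Origin as for pad_a.
- knob_b (a point): Middle of the knob on the crank of the leg that already stands; sizes as for knob_a. To be left where it is.

How it is judged:
By the outcome, as a careful person would: the job done as asked, in the order asked, and still so for the second after the job is handed in, with the robot touching nothing.
It also fails if it takes over 42 s, if anything falls off the work surface, if the arm or the gripper's body presses on something with over 40 N, if the wrist force passes 120 N, or if a joint passes its speed limit or range.

## Working session

There is one attempt and no reset: what is moved stays moved. The work goes in short steps, Python scripts to look and compute and a tool call to move; the robot and the scene stay as the last step left them, time stands still between calls to the robot, and variables do not carry over. Pictures are saved under pics/ and viewed, at most 10 in all, crops included, and the job is handed in when it is done.

Besides the shell and the picture viewer there is one more tool, called after "Emit:" as name(argument=value, ...), one argument or row to a line, values as JSON. servo_tool: Moves the arm, as the interface text tells. Its arguments: {"type":"object","properties":{"moves":{"type":"string"},"grip_force":{"type":"number"}},"required":["moves"]}

```bash
mkdir -p pics; cat > h.py <<'E'
from cell import manip
import numpy as np, cv2
def snap(n):
    s=manip.snapshot(n); return s
def world(s,u,v,z=None):
    K=s["K"];E=np.linalg.inv(s["extrinsics"]);d=z if z else s["range_z"][int(v),int(u)]
    p=np.array([(u-K[0,2])/K[0,0]*d,(v-K[1,2])/K[1,1]*d,d,1]);return (E@p)[:3]
E
python3 - <<'E'
from h import *
import pickle
out={}
for n in("side","top"):
    s=snap(n);out[n]=s;cv2.imwrite(f"pics/{n}0.png",s["image"][...,::-1]);print(n,np.round(np.linalg.inv(s["extrinsics"])[:3,3],3))
pickle.dump(out,open("s0.pkl","wb"))
st=manip.state();print(st)
E
```

```text
side [ 0.429 -0.548  0.558]
top [0.522 0.012 0.954]
{'t': 0.1, 'joints': array([ 1.14698480e+00,  1.50917741e-01,  1.43790682e+00,  3.92729206e-08,
        1.55381243e+00, -1.34015621e-01]), 'qvel': array([ 0.00141127, -0.00181684, -0.00124875,  0.00070733,  0.00019551,
       -0.00017037]), 'joint_efforts': array([ 4.39483571e-03, -7.14376903e+01, -5.71785879e+01, -4.84110296e-05,
        7.01095254e-03,  1.12899304e-04]), 'tool_pos': array([0.16425984, 0.5508431 , 0.24977617]), 'eef_rot': array([-1.43777969e-04,  1.44391432e-01,  9.89520511e-01, -5.01984545e-04]), 'ft_force': array([0.35925012, 0.41044705, 0.17179865]), 'wrist_torque': array([-0.01074424, -0.00525648, -0.01382194]), 'finger_force': 0.0, 'grip_width': 1.0009661508950356}
```

View pics/side0.png

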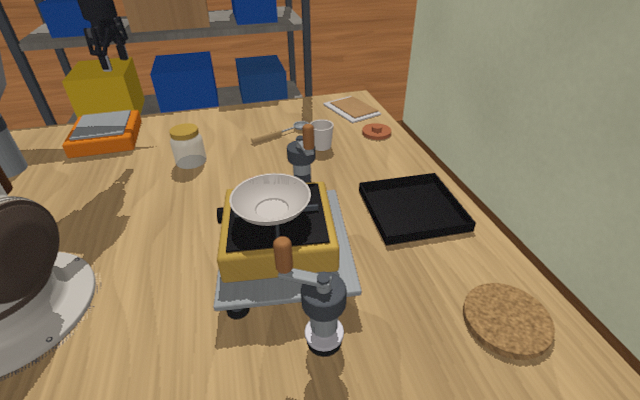

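View pics/top0.png

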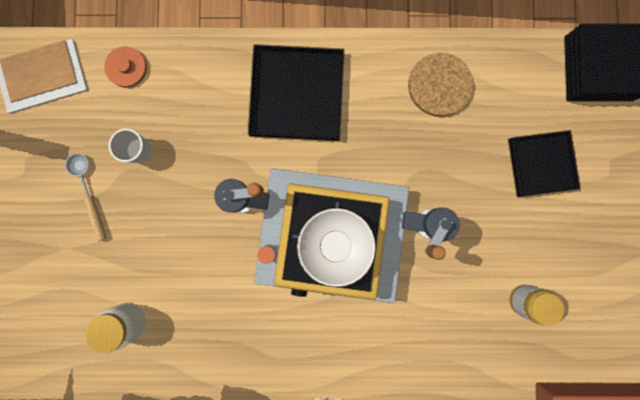

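Side: near leg with knob at (283,255), hub (324,292), foot (323,340); far leg knob (308,137). Top: left leg hub (232,196), knob (255,190); right leg hub (440,222), knob (437,252). Next I measure both.

```bash
python3 - <<'E'
from h import *
import pickle
o=pickle.load(open("s0.pkl","rb"));s=o["top"]
for n,u,v in(("knobL",255,190),("hubL",232,196),("knobR",437,252),("hubR",440,222),("hubRcap",446,220)):print(n,np.round(world(s,u,v),3))
img=s["image"];hsv=cv2.cvtColor(img,cv2.COLOR_RGB2HSV)
# wood-knob pixels: height within 0.20..0.23
K=s["K"];E=np.linalg.inv(s["extrinsics"]);vv,uu=np.mgrid[:400,:640];d=s["range_z"]
P=np.stack([(uu-K[0,2])/K[0,0]*d,(vv-K[1,2])/K[1,1]*d,d],-1)@E[:3,:3].T+E[:3,3]
m=(P[...,2]>.205)&(P[...,2]<.23)&(d>0)
n,l,st,c=cv2.connectedComponentsWithStats(m.astype(np.uint8))
for i in range(1,n):
    if st[i,4]>15:print("top",c[i].round(1),st[i,4],np.round(np.median(P[l==i],0),3))
s=o["side"];im=s["image"][...,::-1]
a=cv2.resize(im[230:370,220:380],None,fx=3.5,fy=3.5,interpolation=cv2.INTER_CUBIC)
cv2.imwrite("pics/c1.png",a)
for u,v in((323,344),(323,349),(323,352),(323,358),(323,335),(283,255),(323,295)):print(u,v,np.round(world(s,u,v),3))
E
```

```text
knobL [0.571 0.127 0.217]
hubL [0.564 0.177 0.164]
knobR [ 0.468 -0.18   0.217]
hubR [ 0.517 -0.204  0.151]
hubRcap [ 0.521 -0.211  0.163]
top [254.3 189. ] 150 [0.573 0.128 0.216]
top [438.2 252.3] 163 [ 0.467 -0.182  0.216]
323 344 [ 0.508 -0.235  0.044]
323 349 [ 0.506 -0.242  0.043]
323 352 [ 0.506 -0.24   0.031]
323 358 [ 0.508 -0.232  0.001]
323 335 [ 0.509 -0.232  0.062]
283 255 [ 0.466 -0.197  0.203]
323 295 [ 0.511 -0.226  0.143]
```

View pics/c1.png

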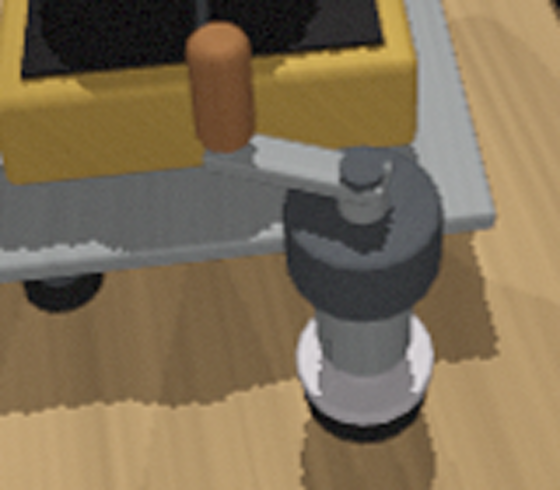

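```bash
python3 - <<'E'
from h import *
import pickle
o=pickle.load(open("s0.pkl","rb"))
for nm in("top","side"):
    s=o[nm];K=s["K"];X=s["extrinsics"];E=np.linalg.inv(X);vv,uu=np.mgrid[:400,:640];d=s["range_z"]
    P=np.stack([(uu-K[0,2])/K[0,0]*d,(vv-K[1,2])/K[1,1]*d,d],-1)@E[:3,:3].T+E[:3,3]
    for c in((.52,-.211),(.564,.18)):
        r=np.hypot(P[...,0]-c[0],P[...,1]-c[1])
        z=P[...,2][(r<.045)&(d>0)]
        print(nm,np.histogram(z,np.arange(0,.24,.01)))
        for a,b in((.125,.152),(.16,.20)):
            q=P[(r<.045)&(P[...,2]>a)&(P[...,2]<b)][:,:2]
            if len(q)>9:
                cc,rr=cv2.minEnclosingCircle(q.astype(np.float32));print(nm,a,len(q),np.round(cc,3),round(rr,3),np.median(q,0).round(3))
s=o["side"];K=s["K"];X=s["extrinsics"]
for z in(0,.01,.02,.03):
    p=K@(X@[.509,-.235,z,1])[:3];print(z,p[:2]/p[2])
print(s["image"][346:366,323].tolist())
E
```

```text
top (array([188,   1,   1,   3,  60,   0,   1, 195,   4,   0,   1,  29,  36,
       108, 574, 122, 169,   0,   0,   0,   0,   0,   0]), array([0.  , 0.01, 0.02, 0.03, 0.04, 0.05, 0.06, 0.07, 0.08, 0.09, 0.1 ,
       0.11, 0.12, 0.13, 0.14, 0.15, 0.16, 0.17, 0.18, 0.19, 0.2 , 0.21,
       0.22, 0.23]))
top 0.125 707 [ 0.514 -0.211] 0.032 [ 0.519 -0.209]
top 0.16 169 [ 0.501 -0.203] 0.025 [ 0.507 -0.206]
top (array([159,   0,  37,   0,   0,   0,   1, 134,   2,   0,   0,  16,  20,
        66, 596,  86, 172,   0,   0,   0,   0,  18,   0]), array([0.  , 0.01, 0.02, 0.03, 0.04, 0.05, 0.06, 0.07, 0.08, 0.09, 0.1 ,
       0.11, 0.12, 0.13, 0.14, 0.15, 0.16, 0.17, 0.18, 0.19, 0.2 , 0.21,
       0.22, 0.23]))
top 0.125 670 [0.567 0.184] 0.032 [0.56  0.186]
top 0.16 172 [0.567 0.168] 0.026 [0.568 0.175]
side (array([643,  20, 120,  84, 560,  25, 114, 113, 107,  35,   7, 174, 197,
       236, 949, 233, 289,   0,   0,   0,   0,   0,   0]), array([0.  , 0.01, 0.02, 0.03, 0.04, 0.05, 0.06, 0.07, 0.08, 0.09, 0.1 ,
       0.11, 0.12, 0.13, 0.14, 0.15, 0.16, 0.17, 0.18, 0.19, 0.2 , 0.21,
       0.22, 
[... 258 characters left out ...]
0.  , 0.01, 0.02, 0.03, 0.04, 0.05, 0.06, 0.07, 0.08, 0.09, 0.1 ,
       0.11, 0.12, 0.13, 0.14, 0.15, 0.16, 0.17, 0.18, 0.19, 0.2 , 0.21,
       0.22, 0.23]))
side 0.125 298 [0.568 0.181] 0.032 [0.556 0.165]
side 0.16 40 [0.568 0.166] 0.026 [0.566 0.178]
0 [324.05658856 360.03794865]
0.01 [324.01161534 356.46698765]
0.02 [323.96572032 352.82283392]
0.03 [323.91887487 349.10321382]
[[129, 125, 129], [130, 127, 128], [138, 134, 136], [142, 139, 143], [139, 134, 137], [103, 100, 102], [23, 20, 22], [19, 24, 21], [26, 25, 25], [20, 24, 24], [62, 49, 38], [116, 94, 64], [125, 102, 71], [123, 100, 70], [125, 103, 71], [127, 104, 72], [128, 105, 74], [128, 104, 73], [127, 103, 71], [124, 101, 70]]
```

The near leg (right in the top view, y<0) hangs: its foot disc is about 20 mm higher than the other's. Its axis is about (0.515,-0.212) and its knob (0.467,-0.182). I'll square the heading and travel over there.

Emit:
servo_tool(
  moves="0 0 0 0 0 -0.145 0; 0 0 0 0 0 -0.145 0; -15 -37 0 0 0 0 0; -15 -37 0 0 0 0 0; -15 -37 0 0 0 0 0",
  grip_force=40,
)

```text
t: 0.6
tool_pos: [0.2094, 0.4386, 0.2497]
eef_rot: [-0.0, -0.0, 1.0, -0.0]
ft_force: [1.2, 0.7, 0.3]
grip_width: 1.003
finger_force: 0.0
```

Emit:
servo_tool(
  moves="-15 -37 0 0 0 0 0; -15 -37 0 0 0 0 0; -15 -37 0 0 0 0 0; -15 -37 0 0 0 0 0; -15 -37 0 0 0 0 0",
)

```text
t: 1.1
tool_pos: [0.2844, 0.2535, 0.2501]
eef_rot: [0.0, -0.0, 1.0, -0.0]
ft_force: [0.5, 1.0, -0.4]
grip_width: 1.002
finger_force: 0.0
```

Emit:
servo_tool(
  moves="-15 -37 0 0 0 0 0; -15 -37 0 0 0 0 0; -15 -37 0 0 0 0 0; -15 -37 0 0 0 0 0; -15 -37 0 0 0 0 0",
)

```text
t: 1.6
tool_pos: [0.3595, 0.0684, 0.2503]
eef_rot: [0.0, -0.0, 1.0, -0.0]
ft_force: [1.7, 1.1, -0.3]
grip_width: 0.999
finger_force: 0.0
```

Emit:
servo_tool(
  moves="-15 -37 0 0 0 0 0; -15 -37 0 0 0 0 0; -15 -37 0 0 0 0 0; -15 -37 0 0 0 0 0; 0 0 0 0 0 0 0",
)

```text
t: 2.1
tool_pos: [0.4202, -0.0814, 0.2496]
eef_rot: [-0.001, 0.002, 1.0, -0.0]
ft_force: [-1.0, 0.8, -0.0]
grip_width: 1.001
finger_force: 0.0
```

Emit:
servo_tool(
  moves="-16 -33 0 0 0 0 0; -16 -34 0 0 0 0 0; -15 -34 0 0 0 0 0; 0 0 0 0 0 0 0",
)

```text
t: 2.5
tool_pos: [0.4672, -0.1815, 0.2494]
eef_rot: [-0.001, 0.001, 1.0, 0.0]
ft_force: [-1.3, -0.3, 0.2]
grip_width: 0.997
finger_force: 0.0
```

```bash
python3 - <<'E'
from h import *
s=snap("wrist");cv2.imwrite("pics/w1.png",s["image"][...,::-1])
K=s["K"];print(K,np.round(np.linalg.inv(s["extrinsics"])[:3],3).tolist())
vv,uu=np.mgrid[:400,:640];r=np.hypot(uu-K[0,2],vv-K[1,2]);th=r/K[0,0];d=s["range_z"]
k=np.tan(np.minimum(th,1.5))/np.maximum(r,1e-9);E=np.linalg.inv(s["extrinsics"])
P=np.stack([(uu-K[0,2])*k*d,(vv-K[1,2])*k*d,d],-1)@E[:3,:3].T+E[:3,3]
m=(np.hypot(P[...,0]-.467,P[...,1]+.182)<.025)&(P[...,2]>.175)&(P[...,2]<.222)&(d>0)
q=P[m];print(len(q),np.median(q,0),q.min(0),q.max(0))
t=q[q[:,2]>.21];print("top",len(t),np.median(t,0) if len(t) else "")
st=manip.state();print(st["tool_pos"],st["joints"])
E
```

```text
[[309.70691629   0.         318.73521417]
 [  0.         309.70691629 199.19519222]
 [  0.           0.           1.        ]] [[0.002, 0.946, 0.325, 0.383], [1.0, -0.002, -0.001, -0.181], [-0.0, 0.325, -0.946, 0.373]]
1896 [ 0.45995646 -0.18443352  0.21439609] [ 0.45406186 -0.19666787  0.17501891] [ 0.47773758 -0.17236926  0.218883  ]
top 1173 [ 0.46374416 -0.18454051  0.21653682]
[ 0.46660994 -0.17985937  0.24950835] [-5.22022093e-01 -5.32162468e-03  1.60558385e+00 -1.21408055e-04
  1.54299202e+00 -2.09129664e+00]
```

View pics/w1.png

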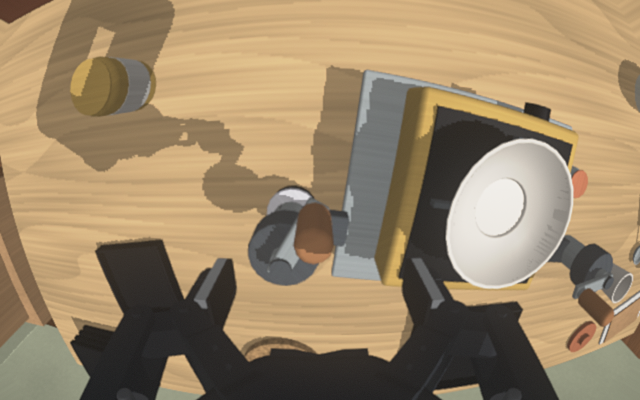

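Knob at (315,245), centred between the jaws; estimated at (0.466,-0.184). Descending and gripping.

Emit:
servo_tool(
  moves="0 -3 14 0 0 0 0; 0 0 14 0 0 0 0; 0 0 14 0 0 0 0; 0 0 13 0 0 0 0; 0 0 0 0 0 0 0",
)

```text
t: 3.05
tool_pos: [0.4657, -0.1812, 0.1932]
eef_rot: [-0.001, -0.0, 1.0, 0.001]
ft_force: [-0.3, -0.0, 0.4]
grip_width: 1.0
finger_force: 0.0
```

Emit:
servo_tool(
  moves="0 0 0 0 0 0 0.5; 0 0 0 0 0 0 0.7; 0 0 0 0 0 0 1; 0 0 0 0 0 0 1; 0 0 0 0 0 0 1",
  grip_force=40,
)

```text
t: 3.55
tool_pos: [0.4667, -0.1822, 0.1959]
eef_rot: [0.0, -0.0, 1.0, -0.0]
ft_force: [1.3, -2.3, 3.6]
grip_width: 0.27
finger_force: 39.0
```

Emit:
servo_tool(
  moves="0 0 0 0 0 0 1; 0 0 0 0 0 0 1; 0 0 0 0 0 0 1",
)

```text
t: 3.85
tool_pos: [0.4667, -0.1822, 0.1959]
eef_rot: [0.001, -0.0, 1.0, -0.0]
ft_force: [1.0, -2.0, 5.8]
grip_width: 0.267
finger_force: 39.2
```

```bash
python3 - <<'E'
import numpy as np
a=np.radians(148-10*np.arange(0,31));p=55*np.c_[np.cos(a),np.sin(a)]
d=np.diff(p,axis=0);
for i in range(30):print(10*(i+1),np.round([-d[i,0],d[i,1]],1),np.round(p[i+1]/1000+[.5135,-.2115],4))
E
```

```text
10 [-5.8  7.7] [ 0.4726 -0.1747]
20 [-7.   6.5] [ 0.4796 -0.1682]
30 [-8.   5.2] [ 0.4877 -0.1629]
40 [-8.8  3.7] [ 0.4965 -0.1592]
50 [-9.3  2.2] [ 0.5058 -0.157 ]
60 [-9.6  0.5] [ 0.5154 -0.1565]
70 [-9.5 -1.2] [ 0.5249 -0.1577]
80 [-9.2 -2.8] [ 0.5341 -0.1605]
90 [-8.5 -4.4] [ 0.5426 -0.1649]
100 [-7.7 -5.8] [ 0.5503 -0.1706]
110 [-6.5 -7. ] [ 0.5568 -0.1776]
120 [-5.2 -8. ] [ 0.5621 -0.1857]
130 [-3.7 -8.8] [ 0.5658 -0.1945]
140 [-2.2 -9.3] [ 0.568  -0.2038]
150 [-0.5 -9.6] [ 0.5685 -0.2134]
160 [ 1.2 -9.5] [ 0.5673 -0.2229]
170 [ 2.8 -9.2] [ 0.5645 -0.2321]
180 [ 4.4 -8.5] [ 0.5601 -0.2406]
190 [ 5.8 -7.7] [ 0.5544 -0.2483]
200 [ 7.  -6.5] [ 0.5474 -0.2548]
210 [ 8.  -5.2] [ 0.5393 -0.2601]
220 [ 8.8 -3.7] [ 0.5305 -0.2638]
230 [ 9.3 -2.2] [ 0.5212 -0.266 ]
240 [ 9.6 -0.5] [ 0.5116 -0.2665]
250 [9.5 1.2] [ 0.5021 -0.2653]
260 [9.2 2.8] [ 0.4929 -0.2625]
270 [8.5 4.4] [ 0.4844 -0.2581]
280 [7.7 5.8] [ 0.4767 -0.2524]
290 [6.5 7. ] [ 0.4702 -0.2454]
300 [5.2 8. ] [ 0.4649 -0.2373]
```

Emit:
servo_tool(
  moves="-5.8 7.7 0 0 0 0 1; -7 6.5 0 0 0 0 1; -8 5.2 0 0 0 0 1; 0 0 0 0 0 0 1",
)

```text
t: 4.25
tool_pos: [0.4885, -0.163, 0.1959]
eef_rot: [0.001, -0.0, 1.0, -0.001]
ft_force: [7.5, -7.2, 3.0]
grip_width: 0.267
finger_force: 39.6
```

Emit:
servo_tool(
  moves="-9 2.7 0 0 0 0 1; -9.3 1.7 0 0 0 0 1; -9.6 0 0 0 0 0 1; 0 0 0 0 0 0 1",
)

```text
t: 4.65
tool_pos: [0.5163, -0.1579, 0.1959]
eef_rot: [0.001, -0.0, 1.0, 0.0]
ft_force: [4.3, 2.9, 6.7]
grip_width: 0.267
finger_force: 40.1
```

Emit:
servo_tool(
  moves="-9.5 -1.2 0 0 0 0 1; -9.2 -2.8 0 0 0 0 1; -8.5 -4.4 0 0 0 0 1; 0 0 0 0 0 0 1",
)

```text
t: 5.05
tool_pos: [0.5433, -0.1671, 0.1959]
eef_rot: [0.001, -0.0, 1.0, -0.0]
ft_force: [2.9, -2.6, 6.1]
grip_width: 0.268
finger_force: 40.1
```

Emit:
servo_tool(
  moves="-7.7 -5.8 0 0 0 0 1; -6.5 -7 0 0 0 0 1; -5.2 -8 0 0 0 0 1; 0 0 0 0 0 0 1",
)

```text
t: 5.45
tool_pos: [0.5621, -0.1885, 0.1959]
eef_rot: [0.0, 0.0, 1.0, -0.001]
ft_force: [-3.2, -5.3, 7.5]
grip_width: 0.271
finger_force: 40.2
```

Emit:
servo_tool(
  moves="-3.5 -8.8 0 0 0 0 1; -2 -9.3 0 0 0 0 1; -0.3 -9.6 0 0 0 0 1; 0 0 0 0 0 0 1",
)

```text
t: 5.85
tool_pos: [0.5675, -0.2161, 0.1959]
eef_rot: [0.0, 0.0, 1.0, -0.0]
ft_force: [-3.2, -4.4, 7.8]
grip_width: 0.271
finger_force: 40.2
```

```bash
cat > f.py <<'E'
from h import *
st=manip.state();C=np.array([.5125,-.213]);p=st["tool_pos"][:2]-C;r=np.linalg.norm(p);u=p/r;t=np.array([u[1],-u[0]])
f=st["ft_force"][:2];a=np.degrees(np.arctan2(p[1],p[0]))
print("phi",a.round(1),"turned",((146-a)%360).round(1),"r",r.round(4),"Frad",(f@u).round(1),"Ftan(along motion)",(f@t).round(1),"fz",st["ft_force"][2].round(1))
for k in range(1,7):
    q=[55.3*np.array([np.cos(np.radians(a-s)),np.sin(np.radians(a-s))]) for s in(10*k-10,10*k)];d=q[1]-q[0];print(10*k,(-d[0]).round(1),d[1].round(1))
E
python3 f.py
python3 - <<'E'
from h import *
s=snap("side");cv2.imwrite("pics/s2.png",cv2.resize(s["image"][130:380,200:460,::-1],None,fx=2.3,fy=2.3))
d=s["range_z"];K=s["K"];E=np.linalg.inv(s["extrinsics"]);vv,uu=np.mgrid[:400,:640]
P=np.stack([(uu-K[0,2])/K[0,0]*d,(vv-K[1,2])/K[1,1]*d,d],-1)@E[:3,:3].T+E[:3,3]
r=np.hypot(P[...,0]-.513,P[...,1]+.213);z=P[...,2][(r<.035)&(d>0)];print(np.histogram(z,np.arange(0.004,.07,.004)))
E
```

```text
phi -3.2 turned 149.2 r 0.0551 Frad -3.0 Ftan(along motion) 4.5 fz 7.8
10 1.4 -9.5
20 3.0 -9.2
30 4.6 -8.5
40 6.0 -7.6
50 7.2 -6.4
60 8.2 -5.1
(array([ 27,  48,  50,  36,  14,  49, 527,  43,  33,  35,  22,  11,   0,
        24,  47,  43]), array([0.004, 0.008, 0.012, 0.016, 0.02 , 0.024, 0.028, 0.032, 0.036,
       0.04 , 0.044, 0.048, 0.052, 0.056, 0.06 , 0.064, 0.068]))
```

```bash
python3 - <<'E'
from h import *
import pickle
o=pickle.load(open("s0.pkl","rb"))
def g(s,c,a,b):
    d=s["range_z"];K=s["K"];E=np.linalg.inv(s["extrinsics"]);vv,uu=np.mgrid[:400,:640]
    P=np.stack([(uu-K[0,2])/K[0,0]*d,(vv-K[1,2])/K[1,1]*d,d],-1)@E[:3,:3].T+E[:3,3]
    r=np.hypot(P[...,0]-c[0],P[...,1]-c[1]);m=(r<.035)&(d>0)&(P[...,2]>a)&(P[...,2]<b);return np.median(P[m][:,2]).round(4),m.sum()
print(g(o["side"],(.513,-.213),.03,.055),g(o["top"],(.513,-.213),.03,.055),g(o["top"],(.567,.184),.01,.04),g(snap("side"),(.513,-.213),.02,.04))
E
```

```text
(np.float64(0.0428), np.int64(645)) (np.float64(0.0422), np.int64(63)) (np.float64(0.0243), np.int64(37)) (np.float64(0.0301), np.int64(665))
```

Emit:
servo_tool(
  moves="1.4 -9.5 0 0 0 0 1; 3 -9.2 0 0 0 0 1; 0 0 0 0 0 0 1; 0 0 0 0 0 0 1",
)

```text
t: 6.35
tool_pos: [0.5631, -0.2344, 0.1959]
eef_rot: [0.0, 0.0, 1.0, -0.001]
ft_force: [-2.1, -3.8, 6.5]
grip_width: 0.27
finger_force: 40.1
```

```bash
python3 f.py
```

```text
phi -22.9 turned 168.9 r 0.0549 Frad -0.4 Ftan(along motion) 4.3 fz 6.5
10 4.5 -8.5
20 5.9 -7.6
30 7.2 -6.5
40 8.2 -5.1
50 8.9 -3.6
60 9.4 -2.0
```

Emit:
servo_tool(
  moves="4.5 -8.5 0 0 0 0 1; 5.9 -7.6 0 0 0 0 1; 0 0 0 0 0 0 1; 0 0 0 0 0 0 1",
)

```text
t: 6.75
tool_pos: [0.5526, -0.2504, 0.1959]
eef_rot: [0.0, 0.0, 1.0, -0.001]
ft_force: [-3.0, -2.7, 7.1]
grip_width: 0.266
finger_force: 40.0
```

```bash
python3 f.py
```

```text
phi -43.0 turned 189.0 r 0.0549 Frad -0.3 Ftan(along motion) 4.1 fz 7.1
10 7.2 -6.4
20 8.2 -5.1
30 8.9 -3.6
40 9.4 -2.0
50 9.6 -0.3
60 9.5 1.3
```

Emit:
servo_tool(
  moves="7.2 -6.5 0 0 0 0 1; 8.2 -5.1 0 0 0 0 1; 0 0 0 0 0 0 1; 0 0 0 0 0 0 1",
)

```text
t: 7.15
tool_pos: [0.5373, -0.2619, 0.1959]
eef_rot: [0.0, 0.0, 1.0, -0.0]
ft_force: [-1.3, -1.0, 7.0]
grip_width: 0.27
finger_force: 40.0
```

```bash
python3 f.py
```

```text
phi -63.1 turned 209.1 r 0.0548 Frad 0.3 Ftan(along motion) 1.6 fz 7.0
10 8.9 -3.6
20 9.4 -2.0
30 9.6 -0.3
40 9.5 1.4
50 9.2 3.0
60 8.5 4.5
```

Emit:
servo_tool(
  moves="8.9 -3.6 0 0 0 0 1; 0 0 0 0 0 0 1; 0 0 0 0 0 0 1",
)

```text
t: 7.45
tool_pos: [0.5285, -0.2653, 0.1959]
eef_rot: [0.0, 0.0, 1.0, -0.0]
ft_force: [-0.6, -1.5, 6.6]
grip_width: 0.266
finger_force: 40.1
```

```bash
python3 f.py
python3 - <<'E'
from h import *
s=snap("side");cv2.imwrite("pics/s3.png",cv2.resize(s["image"][200:380,240:440,::-1],None,fx=3,fy=3,interpolation=cv2.INTER_CUBIC))
d=s["range_z"];K=s["K"];E=np.linalg.inv(s["extrinsics"]);vv,uu=np.mgrid[:400,:640]
P=np.stack([(uu-K[0,2])/K[0,0]*d,(vv-K[1,2])/K[1,1]*d,d],-1)@E[:3,:3].T+E[:3,3]
r=np.hypot(P[...,0]-.513,P[...,1]+.213);m=(r<.035)&(d>0)&(P[...,2]>.017)&(P[...,2]<.035);print(np.median(P[m][:,2]))
E
```

```text
phi -73.0 turned 219.0 r 0.0547 Frad 1.2 Ftan(along motion) 1.0 fz 6.6
10 9.4 -2.0
20 9.6 -0.3
30 9.5 1.3
40 9.2 3.0
50 8.5 4.5
60 7.6 5.9
0.024351812756881364
```

Emit:
servo_tool(
  moves="9.4 -2 0 0 0 0 1; 0 0 0 0 0 0 1; 0 0 0 0 0 0 1",
)

```text
t: 7.8
tool_pos: [0.5193, -0.2673, 0.1959]
eef_rot: [0.0, 0.0, 1.0, -0.0]
ft_force: [0.0, -0.9, 7.7]
grip_width: 0.271
finger_force: 40.1
```

```bash
python3 f.py
```

```text
phi -82.9 turned 228.9 r 0.0547 Frad 0.9 Ftan(along motion) 0.1 fz 7.7
10 9.6 -0.4
20 9.5 1.3
30 9.2 3.0
40 8.5 4.5
50 7.6 5.9
60 6.5 7.1
```

Emit:
servo_tool(
  moves="9.6 -0.4 0 0 0 0 1; 0 0 0 0 0 0 1; 0 0 0 0 0 0 1",
)

```text
t: 8.1
tool_pos: [0.5098, -0.2676, 0.1959]
eef_rot: [0.0, -0.0, 1.0, -0.0]
ft_force: [2.2, -1.8, 7.2]
grip_width: 0.268
finger_force: 40.1
```

```bash
python3 - <<'E'
exec(open('f.py').read())
s=snap("side");d=s["range_z"];K=s["K"];E=np.linalg.inv(s["extrinsics"]);vv,uu=np.mgrid[:400,:640]
P=np.stack([(uu-K[0,2])/K[0,0]*d,(vv-K[1,2])/K[1,1]*d,d],-1)@E[:3,:3].T+E[:3,3]
r=np.hypot(P[...,0]-.513,P[...,1]+.213);m=(r<.035)&(d>0)&(P[...,2]>.015)&(P[...,2]<.035);print(np.median(P[m][:,2]),len(P[m]))
E
```

```text
phi -92.8 turned 238.8 r 0.0547 Frad 1.7 Ftan(along motion) -2.3 fz 7.2
10 9.5 1.3
20 9.2 3.0
30 8.5 4.5
40 7.6 5.9
50 6.5 7.1
60 5.1 8.2
0.022894229760133 693
```

Emit:
servo_tool(
  moves="9.5 1.3 0 0 0 0 1; 0 0 0 0 0 0 1; 0 0 0 0 0 0 1",
)

```text
t: 8.45
tool_pos: [0.5004, -0.2664, 0.1959]
eef_rot: [0.0, -0.0, 1.0, -0.0]
ft_force: [2.4, -1.3, 7.3]
grip_width: 0.266
finger_force: 40.2
```

```bash
cat > g.py <<'E'
exec(open('f.py').read())
s=snap("side");d=s["range_z"];K=s["K"];E=np.linalg.inv(s["extrinsics"]);vv,uu=np.mgrid[:400,:640]
P=np.stack([(uu-K[0,2])/K[0,0]*d,(vv-K[1,2])/K[1,1]*d,d],-1)@E[:3,:3].T+E[:3,3]
r=np.hypot(P[...,0]-.513,P[...,1]+.213);m=(r<.035)&(d>0)&(P[...,2]>.015)&(P[...,2]<.035);print(np.median(P[m][:,2]),len(P[m]))
cv2.imwrite("pics/s4.png",cv2.resize(s["image"][200:380,240:440,::-1],None,fx=3,fy=3,interpolation=cv2.INTER_CUBIC))
E
python3 g.py
```

```text
phi -102.8 turned 248.8 r 0.0547 Frad 0.8 Ftan(along motion) -2.6 fz 7.3
10 9.2 2.9
20 8.5 4.5
30 7.6 5.9
40 6.5 7.1
50 5.1 8.2
60 3.6 8.9
0.022013437864515706 693
```

View pics/s4.png

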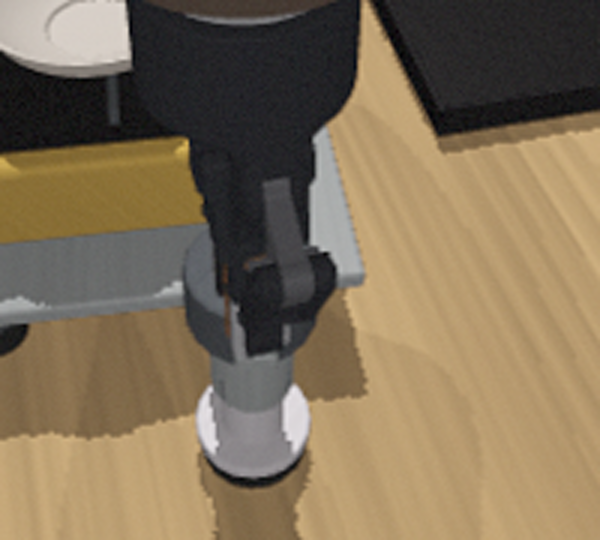

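```bash
python3 - <<'E'
from h import *
import pickle
o=pickle.load(open("s0.pkl","rb"))["side"];K=o["K"];X=o["extrinsics"]
def row(z): # lowest image row of rim circle
    a=np.linspace(0,2*np.pi,721);p=np.c_[.5125+.028*np.cos(a),-.213+.028*np.sin(a),0*a+z,0*a+1]@X.T@np.eye(4)[:,:3]@K.T
    q=p[:,:2]/p[:,2:];i=q[:,1].argmax();return q[i].round(2)
for z in(0,.005,.01,.015,.02):print(z,row(z))
def prof(im,u,v0,v1): return im[v0:v1,u-1:u+2].mean((1,2)).round().astype(int).tolist()
i0=o["image"];i2=snap("side")["image"]
for n,i,u in(("0",i0,323),("now",i2,324)):print(n,prof(i,u,346,366))
a=cv2.imread("pics/s3.png")[...,::-1];a=cv2.resize(a,(200,180),interpolation=cv2.INTER_AREA);print("219",prof(a,84,146,166))
a=cv2.imread("pics/s2.png");a=cv2.resize(a,(260,250),interpolation=cv2.INTER_AREA);print("149",prof(a,124,216,236))
E
```

```text
0 [322.55 363.64]
0.005 [322.52 361.87]
0.01 [322.49 360.08]
0.015 [322.45 358.27]
0.02 [322.42 356.44]
0 [129, 129, 137, 142, 135, 92, 20, 24, 27, 24, 54, 97, 100, 99, 100, 101, 101, 100, 101, 98]
now [142, 141, 139, 135, 136, 138, 137, 136, 135, 137, 146, 149, 138, 70, 25, 25, 56, 103, 107, 105]
219 [142, 139, 137, 137, 138, 138, 138, 137, 138, 145, 150, 138, 79, 27, 27, 27, 57, 101, 109, 105]
149 [136, 135, 136, 137, 136, 136, 138, 144, 147, 130, 71, 30, 27, 30, 42, 75, 103, 106, 106, 104]
```

Foot is on the table: its lower edge has stopped moving (row 362) and the rubber band is thinning. Picture, band and force all put touchdown near 204° turned, so we are about 45° past. Stop and let go.

Emit:
servo_tool(
  moves="0 0 0 0 0 0 0.5; 0 0 0 0 0 0 0.3; 0 0 0 0 0 0 0; 0 0 0 0 0 0 0; 0 0 0 0 0 0 0",
)

```text
t: 9.05
tool_pos: [0.4999, -0.2661, 0.1952]
eef_rot: [-0.0, -0.0, 1.0, 0.0]
ft_force: [0.4, 0.4, -0.1]
grip_width: 0.999
finger_force: 0.0
```

Emit:
servo_tool(
  moves="0 0 -15 0 0 0 0; 0 0 -25 0 0 0 0; 0 0 -25 0 0 0 0; 0 0 -25 0 0 0 0; 0 0 0 0 0 0 0",
)

```text
t: 9.55
tool_pos: [0.5007, -0.2666, 0.29]
eef_rot: [0.002, -0.0, 1.0, -0.002]
ft_force: [0.4, -0.5, 1.0]
grip_width: 1.002
finger_force: 0.0
```

Emit:
servo_tool(
  moves="35 0 0 0 0 0 0; 35 0 0 0 0 0 0; 35 0 0 0 0 0 0; 0 0 0 0 0 0 0; 0 0 0 0 0 0 0",
)

```text
t: 10.05
tool_pos: [0.3947, -0.2662, 0.2861]
eef_rot: [0.0, 0.0, 1.0, -0.0]
ft_force: [0.4, 0.5, -0.3]
grip_width: 1.002
finger_force: 0.0
```

```bash
python3 - <<'E'
from h import *
s=snap("top");K=s["K"];E=np.linalg.inv(s["extrinsics"]);vv,uu=np.mgrid[:400,:640];d=s["range_z"]
P=np.stack([(uu-K[0,2])/K[0,0]*d,(vv-K[1,2])/K[1,1]*d,d],-1)@E[:3,:3].T+E[:3,3]
m=(P[...,2]>.205)&(P[...,2]<.23)&(d>0)
n,l,st,c=cv2.connectedComponentsWithStats(m.astype(np.uint8))
for i in range(1,n):
    if st[i,4]>15:
        p=np.median(P[l==i],0);print(c[i].round(1),st[i,4],p.round(3),np.degrees(np.arctan2(p[1]+.213,p[0]-.5125)).round(1))
s=snap("side")["image"]
cv2.imwrite("pics/s5.png",cv2.resize(s[130:380,200:460,::-1],None,fx=2.3,fy=2.3))
print(s[346:366,322:325].mean((1,2)).round())
E
```

```text
[254.2 189.1] 152 [0.573 0.128 0.216] 80.0
[485.8 218.9] 168 [ 0.523 -0.263  0.216] -78.1
[229.6 392.7] 483 [0.235 0.163 0.215] 126.4
[151. 149. 144. 146. 145. 146. 146. 144. 146. 150. 159. 152. 118.  28.
  28.  30.  58. 109. 114. 112.]
```

View pics/s5.png

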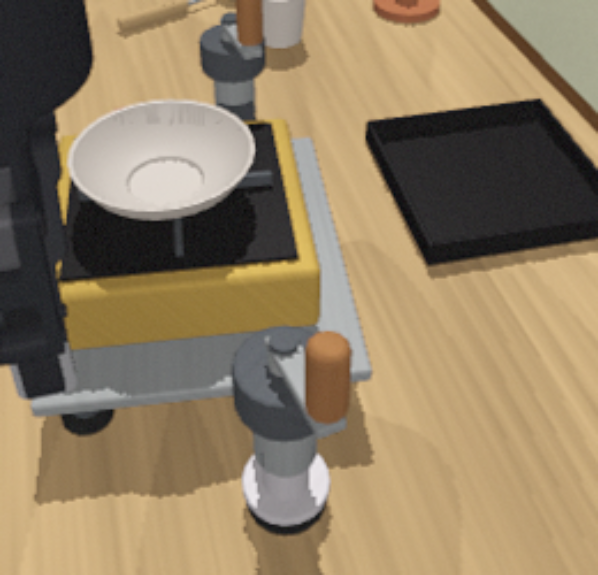

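The knob sprang back to -78° (224° turned), matching the predicted rest about 25° past touchdown. The foot is standing, and the other knob hasn't moved at (254,189).

```bash
python3 -c "
from cell import manip
print(manip.job_done())"
```

```text
the job is handed in; nothing more can be done
None
```

I wound the hanging leg down to about 45–50° past touchdown and let go. The crank sprang back to about 25° past with the foot standing on the table, I left the other crank alone, and the job is handed in.

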